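# Lock the bayonet plug into the bench's dust port

### The arm

A 6-joint arm with a two-finger parallel gripper is mounted at the origin on the work surface. World frame = base frame: x ahead of the robot, y to its left, z up, the work surface at z = 0. Lengths are in m, angles in rad, forces in N, time in s.
With the tool pointing down it reaches from about 0.35 to 0.975 m from the base axis. Payload 4.9 kg.
Tool frame: the origin (TCP) lies at the very end of the fingers, on their centre line; the grasp point (between the pads) lies manip.grip_point_offset behind it (manip.grip_point_offset is the distance from the TCP to the grasp point, in m); z points along the fingers, y is the line along which they close (so a half turn about z gives the same grasp; the last joint's range is limited). The gripper opens to 85 mm and grips with 20 to 120 N. Pads are 22 mm wide; open, the fingers measure 114 mm over their backs; the gripper's body (76 mm by 85 mm) begins 54 mm behind the grasp point. The pads swing forward as they close: fully open they stand 13 mm farther back than shut.
Start: joints at [1.058, 0.053, 1.613, -0, 1.476, -0.119], TCP at [0.24, 0.577, 0.231] pointing down, gripper open.
Joint ranges: [-3.01, 3.01], [-1.01, 2.22], [0.06, 2.58], [-1.02, 4.17], [0.09, 2.62], [-3.14, 3.14]. Speed limits (rad/s): [2.57, 2.57, 3.14, 3.14, 3.14, 3.14].

### API

Orientations are given as a unit quaternion [w, x, y, z].
In Python, from plant import manip gives the robot as it stands.
- The arm moves only by the shell command python3 -m crank 'ROWS' [OPENING]. ROWS is JSON, a list of rows, each an object of numbers: "x", "y", "z": the shift along the tool's x, y, z in cm; "turn": the turn about the tool's z in rad. In form: [{"x": .., "y": .., "z": .., "turn": ..}, ...]. A call has 1 to 5 rows; each row shifts and turns the commanded pose from where the row before left it, along the tool's axes as they then stand; what a row does not reach is not made up. A row lasts 1/10 s, in which the tool goes at most 50 mm and 8.59 degrees, less where a joint would pass 70% of its speed; a pose out of reach is approached as far as the arm can. A call with a gripper value outside its range is refused whole. OPENING is the opening in per cent of the stroke, from 0 (shut) to 100 (fully open), set as the call begins (- or left out, the last holds). The fingers move at their own pace and stop on an object; the grip force is fixed at half the most. Time passes only in rows, so rows that do not move let the fingers close. It gives the time, the measured TCP pose, the force, the opening and the grip force at its end, in the units of the state.
- manip.state(): the state, without advancing time (a new reading comes with each control period).
- manip.grab_frame(name): name is "scene" or "top"; returns (picture, depth): 420x560x3 uint8, red, green, blue; 420x560 float32, m along the optical axis (not along the pixel's ray), 0 where there is no reading.
- manip.camera_model(name): a dict with "mtx" (3x3 intrinsics, pixels), "world_to_cam" (4x4, takes a point from world to camera coordinates). Camera axes: x right, y down, z forward; pixel columns grow to the right and rows downward; lengths in m; the calibration is good to about 2 mm. A picture is of the moment at which its call begins. camera_model takes no time and is no camera call.
- manip.job_done(): hands the job in; it is judged then, once.
The state is a dict: "time": time; "joint_pos": joint angles; "joint_vel": joint speeds; "joint_efforts": joint torques, N m; "tool_pos": TCP position; "tool_rot": TCP orientation; "contact_force": force on the tool from outside, world axes, zero at the start; "ft_torque": the same for the moment, N m; "gripper_width": opening from 0.0 (shut) to 1.0 (fully open); "grasp_force": force on a finger pad.
Only numpy, scipy, OpenCV 4.12 (cv2) and the standard library are available. Lean on these libraries where they do the work, as an engineer would, in place of code of your own. Each camera call takes 0.05 s, during which the arm holds its last target. There are 200 camera calls.

### The job

Close off the dust port on the workbench with the orange bayonet plug: put its two lugs down into the port's slots, push it gently in against the spring, twist it clockwise until it meets the stop, then let the spring lift it into its notches and let go, so that it stays locked and level. Stop turning as soon as you feel the stop, never force the plug against the port, and leave the other things on the bench where they are.

Things in the scene. Friction and masses are not known exactly. Their poses are not given: they have to be found in the camera images.
- port: Dust-extraction port fixed to the bench: grey drum 90 mm across, 60 mm high, on a 130 mm square steel plate, open at the top. Origin: centre of its underside on the bench, z up. Bore 47.4 mm across; two like entry slots, 13 mm wide with yellow edges, run from the bore outwards through its roof on its +x and -x sides. Below 49 mm height lugs are free to turn, clockwise only.
- port_top (a point): Centre of the port's mouth, 60 mm above the bench. Hidden under the roof are two notches, open downwards, 5 mm deep, 13 mm wide, somewhere 48 to 76 degrees clockwise (seen from above) of the entry slots: an adjustable ring, set anew each time and not to be seen. A firm stop stands right at the far side of each notch: turn until it is felt. The other way a wall stops the lugs at once.
- plunger (a joint): How far (m) the brass spring plunger in the middle of the bore is pressed down; 0 = free, its flat top (24 mm across) then 50 mm above the bench. It pushes back with 0.7 N per mm; at 19 mm the plug strikes the solid floor of the bore. To turn, it must be pressed over 13 mm (9.1 N); with the plug locked it reads 8 mm.
- plug_center (a point): Centre (on the axis, 33 mm above its underside) of the loose orange plug standing upright on the bench; z up its axis, x along lugs and grip bar; half a turn makes no difference. Body 45 mm across, 36 mm high; on it a grip bar 46 mm long (x), 14 mm wide (y), 30 mm high (36 to 66 mm above the underside), white line along its top. Mass 0.13 to 0.25 kg.
- plug: The same plug; origin at the centre of its flat underside, same axes. Foot chamfered 2.7 x 4 mm. Two steel lugs, 9 mm wide, 6 mm high (6 to 12 mm above the underside), stick out at +x and -x to 32 mm from the axis. Height of the underside over the bench: 54 mm with the lugs on the roof beside the slots, about 48 loose in the slots, below 37 free to turn, 31 on the floor of the bore, 42 locked.
- mallet: Bystander: wooden mallet lying down, head 70 x 110 x 75 mm (origin under it), handle 220 mm with a red end.
- plane: Bystander: wooden hand plane, 240 x 65 mm, about 100 mm high; origin under its middle.
- gauge: Bystander: marking gauge, wooden bar 200 mm long with a 60 mm fence; origin under the bar's middle.
- screwdriver: Bystander: screwdriver lying on the bench.
- adaptor: Bystander: blue plastic hose ring, 54 mm across, 45 mm high, without lugs; origin under its centre.
- glue: Bystander: white glue bottle, 60 mm across, 160 mm high; origin under its centre.
- tape: Bystander: yellow tape measure, 65 x 34 x 60 mm; origin under its centre.
There are look-alikes about, which are no part of the job. Of the things like the plug, leave any that is green or pink; of the rest the smaller one is meant.

How it is judged:
On the way, in this order (a step that is already met when the one before it is completed fails the run):
1. the plug's lugs are down in the entry slots (z of plug_center in the frame of port below 0.0805 m and angle between the x axis of plug_center and the x axis of port, either way round below 0.2 rad and horizontal distance between plug_center and port below 0.004 m), for 0.05 s.
2. the plug is pushed in against the spring and turned under the roof of the port (z of plug_center in the frame of port below 0.0708 m and angle between the x axis of plug_center and the x axis of port, either way round above 0.5 rad and horizontal distance between plug_center and port below 0.004 m), for 0.05 s.
At the end, for the whole second after the job is handed in: The plug is locked in the notches: its centre 73 to 77.5 mm above the port's underside, turned more than 34 degrees from the slots, within 4 mm of the port's axis, level to 5 degrees, at rest and released (z of plug_center in the frame of port between 0.073 and 0.0775 m and angle between the x axis of plug_center and the x axis of port, either way round above 0.6 rad and horizontal distance between plug_center and port below 0.004 m and angle between plug_center's own z axis and vertical below 0.09 rad and linear speed of plug below 0.02 m/s and contact force between plug and the fingers below 0.1 N); the robot touches nothing.
It fails at once if the plug is forced against the port with more than 50 N (contact force between plug and port above 50 N).
It fails at once if another thing on the bench is moved more than 3 cm (distance of any of mallet, plane, gauge, screwdriver, adaptor, glue, tape from where it was at the start of the episode above 0.03 m).
It also fails if it takes over 72 s, if anything falls off the work surface, if the arm or the gripper's body presses on something with over 40 N, if the wrist force passes 120 N, or if a joint passes its speed limit or range.

## Working session

There is one attempt and no reset: what is moved stays moved. The work goes in short steps, Python scripts to look and compute and a shell command to move; the robot and the scene stay as the last step left them, time stands still between calls to the robot, and variables do not carry over. Pictures are saved under pics/ and viewed, at most 10 in all, crops included, and the job is handed in when it is done.

```bash
mkdir -p pics; ls; python3 - <<'E'
from plant import manip
import cv2,numpy as np
s=manip.state(); print(s); print(manip.grip_point_offset)
for n in("scene","top"):
    p,d=manip.grab_frame(n); np.savez(f"{n}0.npz",p=p,d=d)
    cv2.imwrite(f"pics/{n}0.png",cv2.resize(p[:,:,::-1],(800,600)))
    m=manip.camera_model(n); print(m)
E
```

```text
pics
{'time': 0.0, 'joint_pos': array([ 1.05799022e+00,  5.33454091e-02,  1.61428809e+00,  2.28446601e-06,
        1.47597980e+00, -1.18999351e-01]), 'joint_vel': array([ 0.00201408, -0.00124543,  0.00103853,  0.00062258,  0.00089137,
        0.0002533 ]), 'joint_efforts': array([ 2.11786071e-03, -3.93678725e+01, -3.70180321e+01,  6.84540169e-05,
        7.02526944e-03,  2.99205090e-05]), 'tool_pos': array([0.2395115 , 0.57662051, 0.23007364]), 'tool_rot': array([-3.14961629e-04,  1.95633495e-01,  9.80676560e-01, -9.59972650e-04]), 'contact_force': array([-0.59017696,  0.51126417, -0.12749101]), 'ft_torque': array([-0.01606428, -0.02654349, -0.01128347]), 'grasp_force': 0.0, 'gripper_width': 0.9981895074810522}
0.0187
{'mtx': array([[506.35483961,   0.        , 277.48969558],
       [  0.        , 506.35483961, 223.33302836],
       [  0.        ,   0.        ,   1.        ]]), 'world_to_cam': array([[ 0.69920555,  0.71489102,  0.00651398, -0.35413016],
       [ 0.52438296, -0.50664173, -0.68435128, -0.25688357],
       [-0.48593632,  0.48191803, -0.72912338,  1.79189355],
       [ 0.        ,  0.        ,  0.        ,  1.        ]])}
{'mtx': array([[409.30288056,   0.        , 282.76992958],
       [  0.        , 409.30288056, 212.07459278],
       [  0.        ,   0.        ,   1.        ]]), 'world_to_cam': array([[ 0.02344205, -0.99941596,  0.02486361, -0.05414057],
       [-0.98270222, -0.0276058 , -0.18312364,  0.53545939],
       [ 0.18370307, -0.02014073, -0.98277542,  1.12408312],
       [ 0.        ,  0.        ,  0.        ,  1.        ]])}
```

View pics/scene0.png

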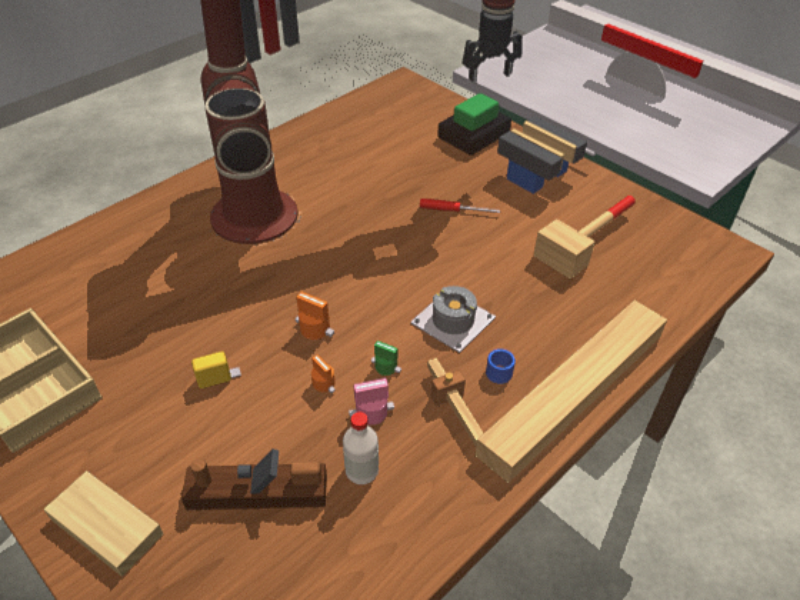

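View pics/top0.png

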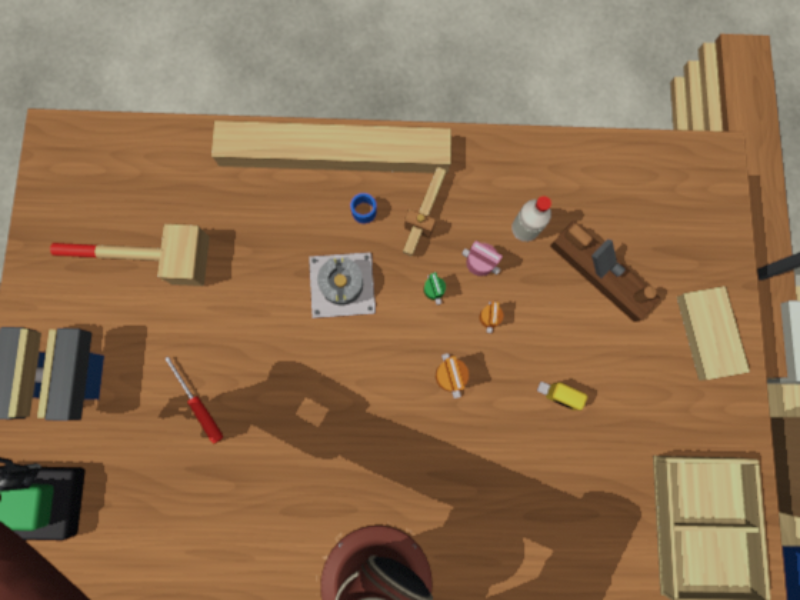

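The scene view shows two orange plugs at (313,315) and (321,374). The top view (800 px scale) shows the same two at (452,375), large, and (491,315), small. The green (434,287) and pink (484,258) plugs are excluded, so the smaller orange one at (491,315) is meant. The port is at (341,283). I'll confirm with a crop and measure.

```bash
cat > h.py <<'E'
from plant import manip
import cv2,numpy as np
def ray(n,uv,z):
    m=manip.camera_model(n);T=np.array(m["world_to_cam"]);R,t=T[:3,:3],T[:3,3]
    uv=np.atleast_2d(uv).astype(float)
    d=np.c_[uv,np.ones(len(uv))]@np.linalg.inv(m["mtx"]).T@R
    c=-R.T@t
    return c+d*((z-c[2])/d[:,2])[:,None]
def cloud(n,d):
    m=manip.camera_model(n);T=np.array(m["world_to_cam"])
    v,u=np.mgrid[:420,:560];P=np.stack([u,v,np.ones_like(u)],-1)@np.linalg.inv(m["mtx"]).T*d[...,None]
    return (P-T[:3,3])@T[:3,:3]
E
python3 - <<'E'
from h import *
f=np.load("top0.npz");p,d=f["p"],f["d"];W=cloud("top",d)
hsv=cv2.cvtColor(p,cv2.COLOR_RGB2HSV)
m=cv2.inRange(hsv,(8,190,120),(18,255,255))
n,l,st,ce=cv2.connectedComponentsWithStats(m)
for i in range(1,n):
    if st[i,4]>40: 
        w=W[l==i]; print(st[i],ce[i],"zmax",np.percentile(w[:,2],95),"med",np.median(w,0), np.ptp(w,0))
c=np.hstack([cv2.resize(p[170:290,285:375],(450,600),interpolation=cv2.INTER_CUBIC),cv2.resize(p[168:230,214:264],(350,434),interpolation=cv2.INTER_CUBIC) if 0 else cv2.copyMakeBorder(cv2.resize(p[173:227,213:263],(350,378),interpolation=cv2.INTER_CUBIC),0,222,0,0,cv2.BORDER_CONSTANT)])
cv2.imwrite("pics/crop.png",c[:,:,::-1])
# world of port area
print("port centre z60",ray("top",(238.5,197),.06))
E
```

```text
[336 213  16  16 101] [343.53465347 221.52475248] zmax 0.06453363119013193 med [ 0.5149391  -0.21227886  0.03574895] [0.04426123 0.04758824 0.07374189]
[311 252   8  21  70] [314.42857143 262.4       ] zmax 0.09342958388281603 med [ 0.39276785 -0.12994151  0.0859319 ] [0.09959626 0.12220381 1.15672389]
[319 252   9  19  90] [323.41111111 260.13333333] zmax 0.09027578279415352 med [ 0.40296404 -0.15724341  0.04847395] [0.05670362 0.03143639 0.09932796]
port centre z60 [[0.57506284 0.08732103 0.06      ]]
```

View pics/crop.png

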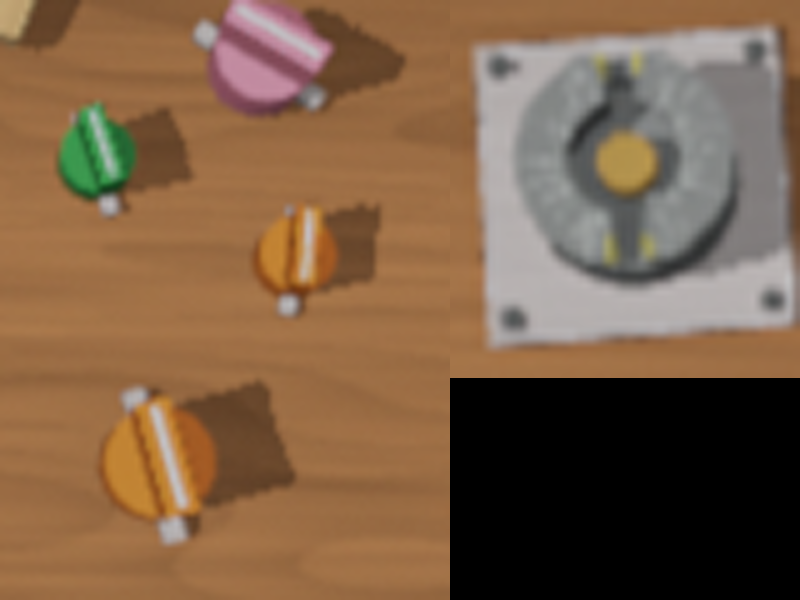

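The crop confirms it: the small orange plug at (296,255) is 65 mm high, so it's the 45 mm one, while the other is about 93 mm high. The port's slot yellow marks are near (601,62), (637,62), (612,248) and (648,246).

```bash
cat > meas.py <<'E'
from h import *
def line(n,p,box,z):
    x0,y0,x1,y1=box; q=p[y0:y1,x0:x1]; q=cv2.resize(q,None,fx=8,fy=8,interpolation=cv2.INTER_CUBIC)
    h=cv2.cvtColor(q,cv2.COLOR_RGB2HSV); m=cv2.inRange(h,(0,0,165),(180,105,255))
    cs,_=cv2.findContours(m,cv2.RETR_EXTERNAL,cv2.CHAIN_APPROX_NONE)
    for c in sorted(cs,key=cv2.contourArea)[::-1][:3]:
        (cx,cy),(w,hh),a=cv2.minAreaRect(c); b=cv2.boxPoints(((cx,cy),(w,hh),a))
        e=sorted([b[0]-b[1],b[1]-b[2]],key=np.linalg.norm)[1]/2
        uv=(np.array([[cx-e[0],cy-e[1]],[cx+e[0],cy+e[1]],[cx,cy]])+.5)/8-.5+[x0,y0]
        w3=ray(n,uv,z); dd=w3[1]-w3[0]
        print(n,"line px",uv[2].round(1),"xyz",w3[2].round(4),"len",np.linalg.norm(dd).round(4),"ang",(np.arctan2(dd[1],dd[0])%np.pi).round(3))
def yellow(n,p,box,z=.06):
    x0,y0,x1,y1=box; q=p[y0:y1,x0:x1]; q=cv2.resize(q,None,fx=8,fy=8,interpolation=cv2.INTER_CUBIC)
    h=cv2.cvtColor(q,cv2.COLOR_RGB2HSV); m=cv2.inRange(h,(22,75,90),(36,255,255))
    k,l,st,ce=cv2.connectedComponentsWithStats(m)
    for i in range(1,k):
        if st[i,4]>60: print(n,"yel",st[i,4],((ce[i]+.5)/8-.5+[x0,y0]).round(1),ray(n,(ce[i]+.5)/8-.5+[x0,y0],z)[0].round(4))
E
python3 - <<'E'
from meas import *
t=np.load("top0.npz");s=np.load("scene0.npz")
line("top",t["p"],(333,208,355,236),.066)
line("scene",s["p"],(212,244,238,278),.066)
yellow("top",t["p"],(213,173,263,227)); yellow("scene",s["p"],(295,195,340,235))
# drum top circle from depth
for n,f in(("top",t),("scene",s)):
    W=cloud(n,f["d"]);k=(abs(W[...,2]-.06)<.006)&(np.hypot(W[...,0]-.575,W[...,1]-.087)<.06)
    w=W[k];print(n,"roof",len(w),((w.min(0)+w.max(0))/2).round(4),np.median(w,0).round(4))
    k=(abs(W[...,2]-.036)<.004)&(np.hypot(W[...,0]-.515,W[...,1]+.212)<.04);w=W[k];print("body",len(w),w.min(0),w.max(0))
    k=(abs(W[...,2]-.066)<.005)&(np.hypot(W[...,0]-.515,W[...,1]+.212)<.04);w=W[k];print("bar",len(w),w.min(0),w.max(0))
E
```

```text
top line px [346.1 218.4] xyz [ 0.5205 -0.2198  0.066 ] len 0.0409 ang 3.053
top line px [341.9 230.6] xyz [ 0.4853 -0.2077  0.066 ] len 0.0081 ang 1.598
scene line px [224.7 253.6] xyz [ 0.523  -0.2185  0.066 ] len 0.0402 ang 3.049
scene line px [232.  271.6] xyz [ 0.5837 -0.2448  0.066 ] len 0.0096 ang 1.605
top yel 109 [239.1 181.5] [0.6206 0.0875 0.06  ]
top yel 120 [234.1 181.8] [0.6193 0.1018 0.06  ]
top yel 190 [240.7 207.7] [0.5443 0.0798 0.06  ]
top yel 277 [235.6 208.5] [0.5415 0.0941 0.06  ]
scene yel 158 [309.1 203.3] [0.545  0.0956 0.06  ]
scene yel 131 [306.6 205.9] [0.5473 0.0819 0.06  ]
scene yel 226 [330.  215.2] [0.6222 0.1033 0.06  ]
scene yel 322 [327.3 217.5] [0.623  0.0905 0.06  ]
top roof 487 [0.5795 0.0918 0.0594] [0.5797 0.0962 0.0582]
body 75 [ 0.50008718 -0.24005163  0.03207212] [ 0.53595333 -0.19827173  0.0396218 ]
bar 79 [ 0.4962737  -0.22595958  0.06127807] [ 0.54183571 -0.21034509  0.06934056]
scene roof 417 [0.586  0.0903 0.06  ] [0.5877 0.0872 0.0608]
body 77 [ 0.49974694 -0.24238081  0.03225912] [ 0.54678018 -0.19681726  0.03996052]
bar 76 [ 0.49982851 -0.22905039  0.06108618] [ 0.54823728 -0.20908037  0.07077738]
```

```bash
cat > go.py <<'E'
import sys
from plant import manip
import numpy as np
from scipy.spatial.transform import Rotation as R
def go(x,y,z,psi):
    s=manip.state();q=s["tool_rot"];M=R.from_quat([*q[1:],q[0]]).as_matrix()
    now=np.arctan2(M[1,1],M[0,1]);d=M.T@(np.array([x,y,z])-s["tool_pos"])*100
    print("t",round(s["time"],2),"pos",s["tool_pos"].round(4),"psi",now.round(3),"tilt",M[:2,2].round(4),"-> tool cm",d.round(2),"turn",round(now-psi,3),"F",s["contact_force"].round(1),"g",round(s["gripper_width"],3),round(s["grasp_force"],1))
if __name__=="__main__": go(*map(float,sys.argv[1:]))
E
python3 -m crank '[{"turn":-0.15},{"turn":-0.15},{"x":-2.1,"y":-4.5},{"x":-2.1,"y":-4.5},{"x":-2.1,"y":-4.5}]' 70
python3 -m crank '[{"x":-2.1,"y":-4.5},{"x":-2.1,"y":-4.5},{"x":-2.1,"y":-4.5},{"x":-2.1,"y":-4.5},{"x":-2.1,"y":-4.5}]'
python3 -m crank '[{"x":-2.1,"y":-4.5},{"x":-2.1,"y":-4.5},{"x":-2.1,"y":-4.5},{"x":-2.1,"y":-4.5},{"x":-2.1,"y":-4.5}]'
python3 -m crank '[{"x":-2.1,"y":-4.5},{},{}]'
python3 go.py .5218 -.2191 .041 1.481
```

```text
t 0.1 pos [0.2395 0.5766 0.2302] psi 1.177 tilt [-0.001  -0.0017] -> tool cm [-56.6  -62.62  19.02] turn -0.304 F [ 0.7 -0.2 -0.6] g 0.998 0.0schema error: expected keys x, y, z, turn
schema error: expected keys x, y, z, turn
schema error: expected keys x, y, z, turn
schema error: expected keys x, y, z, turn
```

```bash
python3 -m crank '[{"x":0,"y":0,"z":0,"turn":-0.15},{"x":0,"y":0,"z":0,"turn":-0.15},{"x":-2.1,"y":-4.5,"z":0,"turn":0},{"x":-2.1,"y":-4.5,"z":0,"turn":0},{"x":-2.1,"y":-4.5,"z":0,"turn":0}]' 70
python3 -m crank '[{"x":-2.1,"y":-4.5,"z":0,"turn":0},{"x":-2.1,"y":-4.5,"z":0,"turn":0},{"x":-2.1,"y":-4.5,"z":0,"turn":0},{"x":-2.1,"y":-4.5,"z":0,"turn":0},{"x":-2.1,"y":-4.5,"z":0,"turn":0}]'
python3 -m crank '[{"x":-2.1,"y":-4.5,"z":0,"turn":0},{"x":-2.1,"y":-4.5,"z":0,"turn":0},{"x":-2.1,"y":-4.5,"z":0,"turn":0},{"x":-2.1,"y":-4.5,"z":0,"turn":0},{"x":-2.1,"y":-4.5,"z":0,"turn":0}]'
python3 -m crank '[{"x":-2.1,"y":-4.5,"z":0,"turn":0},{"x":0,"y":0,"z":0,"turn":0},{"x":0,"y":0,"z":0,"turn":0}]'
python3 go.py .5218 -.2191 .041 1.481
```

```text
time: 0.6
tool_pos: [0.2898, 0.4352, 0.2304]
tool_rot: [-0.0, 0.046, 0.999, -0.001]
contact_force: [0.9, 0.1, 0.0]
gripper_width: 0.698
grasp_force: 0.0
time: 1.1
tool_pos: [0.3733, 0.2011, 0.231]
tool_rot: [0.0, 0.047, 0.999, 0.0]
contact_force: [1.0, 1.1, 0.4]
gripper_width: 0.699
grasp_force: 0.0
time: 1.6
tool_pos: [0.4568, -0.0329, 0.231]
tool_rot: [0.0, 0.047, 0.999, 0.0]
contact_force: [1.4, 0.4, -0.2]
gripper_width: 0.701
grasp_force: 0.0
time: 1.9
tool_pos: [0.4732, -0.0784, 0.2306]
tool_rot: [-0.001, 0.048, 0.999, 0.0]
contact_force: [-0.4, 0.1, 0.7]
gripper_width: 0.698
grasp_force: 0.0
t 1.9 pos [ 0.4732 -0.0784  0.2306] psi 1.475 tilt [-0.0016  0.001 ] -> tool cm [ -6.22 -13.55  18.94] turn -0.006 F [-0.4  0.1  0.7] g 0.698 0.0
```

```bash
python3 -m crank '[{"x":-2.07,"y":-4.52,"z":0,"turn":0},{"x":-2.07,"y":-4.52,"z":0,"turn":0},{"x":-2.07,"y":-4.52,"z":0,"turn":0},{"x":0,"y":0,"z":4,"turn":-0.006},{"x":0,"y":0,"z":4,"turn":0}]' 60
python3 -m crank '[{"x":0,"y":0,"z":3,"turn":0},{"x":0,"y":0,"z":0,"turn":0},{"x":0,"y":0,"z":0,"turn":0}]'
python3 go.py .5218 -.2191 .041 1.481
```

```text
time: 2.4
tool_pos: [0.524, -0.2186, 0.1519]
tool_rot: [0.002, 0.044, 0.999, -0.001]
contact_force: [1.0, 0.1, -1.2]
gripper_width: 0.601
grasp_force: 0.0
time: 2.7
tool_pos: [0.5227, -0.2171, 0.1215]
tool_rot: [-0.0, 0.043, 0.999, 0.0]
contact_force: [-0.6, -0.5, -0.4]
gripper_width: 0.603
grasp_force: 0.0
t 2.7 pos [ 0.5227 -0.2171  0.1215] psi 1.485 tilt [-0.0006  0.0005] -> tool cm [ 0.07 -0.21  8.05] turn 0.004 F [-0.6 -0.5 -0.4] g 0.603 0.0
```

```bash
python3 - <<'E'
from h import *
a,_=manip.grab_frame("top");b,_=manip.grab_frame("scene")
cv2.imwrite("pics/a1.png",np.hstack([cv2.resize(a[180:260,300:380],(400,400)),cv2.resize(b[200:290,180:270],(400,400))])[:,:,::-1])
E
```

```text
(no output)
```

View pics/a1.png

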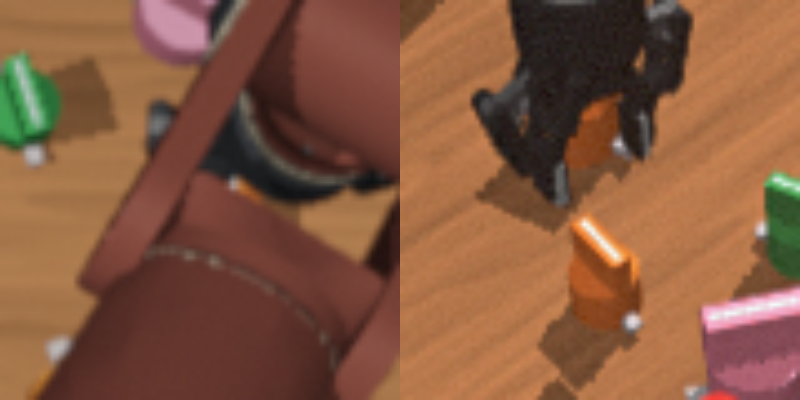

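The scene view shows the open fingers straddling the small orange plug's column: plug top at (605,240), fingertips around (600,170). The arm blocks the top view. Descending to grasp.

```bash
python3 -m crank '[{"x":0,"y":-0.2,"z":2.7,"turn":0},{"x":0,"y":0,"z":2.7,"turn":0},{"x":0,"y":0,"z":1.5,"turn":0},{"x":0,"y":0,"z":1.1,"turn":0},{"x":0,"y":0,"z":0,"turn":0}]'
python3 go.py .5218 -.2191 .041 1.481
python3 -m crank '[{"x":0,"y":0,"z":0,"turn":0},{"x":0,"y":0,"z":0,"turn":0},{"x":0,"y":0,"z":0,"turn":0},{"x":0,"y":0,"z":0,"turn":0},{"x":0,"y":0,"z":0,"turn":0}]' 0
python3 -m crank '[{"x":0,"y":0,"z":0,"turn":0},{"x":0,"y":0,"z":0,"turn":0},{"x":0,"y":0,"z":0,"turn":0}]'
python3 go.py .5218 -.2191 .041 1.481
```

```text
time: 3.3
tool_pos: [0.5222, -0.2201, 0.0408]
tool_rot: [-0.001, 0.044, 0.999, 0.0]
contact_force: [0.1, 0.0, 0.3]
gripper_width: 0.598
grasp_force: 0.0
t 3.3 pos [ 0.5222 -0.2201  0.0408] psi 1.483 tilt [-0.0011  0.0006] -> tool cm [ 0.05  0.1  -0.02] turn 0.002 F [0.1 0.  0.3] g 0.598 0.0
time: 3.8
tool_pos: [0.5234, -0.2209, 0.0428]
tool_rot: [0.001, 0.044, 0.999, -0.001]
contact_force: [-0.8, 0.5, 5.5]
gripper_width: 0.149
grasp_force: 61.1
time: 4.1
tool_pos: [0.5234, -0.221, 0.0427]
tool_rot: [0.001, 0.044, 0.999, -0.001]
contact_force: [-0.9, 0.7, 6.5]
gripper_width: 0.149
grasp_force: 61.2
t 4.1 pos [ 0.5234 -0.221   0.0427] psi 1.483 tilt [ 0.002  -0.0011] -> tool cm [0.18 0.17 0.17] turn 0.002 F [-0.9  0.7  6.5] g 0.149 61.2
```

```bash
python3 -m crank '[{"x":0,"y":0,"z":-1,"turn":0},{"x":0,"y":0,"z":-3,"turn":0},{"x":0,"y":0,"z":-4,"turn":0},{"x":0,"y":0,"z":-4,"turn":0},{"x":0,"y":0,"z":0,"turn":0}]'
python3 go.py .583 .0918 .16 1.671
```

```text
time: 4.6
tool_pos: [0.5257, -0.2223, 0.1686]
tool_rot: [0.005, 0.044, 0.999, -0.003]
contact_force: [1.1, -0.8, -1.0]
gripper_width: 0.153
grasp_force: 60.3
t 4.6 pos [ 0.5257 -0.2223  0.1686] psi 1.483 tilt [ 0.0102 -0.006 ] -> tool cm [-2.95 31.8   0.73] turn -0.188 F [ 1.1 -0.8 -1. ] g 0.153 60.3
```

```bash
python3 -m crank '[{"x":-0.4,"y":4,"z":0,"turn":0},{"x":-0.4,"y":4.5,"z":0,"turn":0},{"x":-0.4,"y":4.5,"z":0,"turn":0},{"x":-0.4,"y":4.5,"z":0,"turn":0},{"x":-0.4,"y":4.5,"z":0,"turn":0}]'
python3 -m crank '[{"x":-0.4,"y":4.5,"z":0.3,"turn":0},{"x":-0.4,"y":3.5,"z":0.3,"turn":0},{"x":0,"y":0,"z":0,"turn":-0.09},{"x":0,"y":0,"z":0,"turn":-0.09},{"x":0,"y":0,"z":0,"turn":0}]'
python3 -m crank '[{"x":0,"y":0,"z":0,"turn":0},{"x":0,"y":0,"z":0,"turn":0},{"x":0,"y":0,"z":0,"turn":0}]'
python3 go.py .583 .0918 .12 1.671
python3 - <<'E'
from h import *
for n in("top","scene"):
    p,d=manip.grab_frame(n);np.savez(n+"1.npz",p=p,d=d)
a,b=[np.load(n+"1.npz")["p"] for n in("top","scene")]
cv2.imwrite("pics/a2.png",np.hstack([cv2.resize(a[150:250,190:290],(400,400),interpolation=cv2.INTER_CUBIC),cv2.resize(b[150:250,265:365],(400,400),interpolation=cv2.INTER_CUBIC)])[:,:,::-1])
E
```

```text
time: 5.1
tool_pos: [0.5606, -0.0012, 0.1599]
tool_rot: [-0.001, 0.044, 0.999, 0.0]
contact_force: [0.4, 0.1, -2.5]
gripper_width: 0.155
grasp_force: 60.1
time: 5.6
tool_pos: [0.5755, 0.0764, 0.1537]
tool_rot: [-0.001, -0.046, 0.999, 0.0]
contact_force: [-0.1, 0.0, -2.6]
gripper_width: 0.149
grasp_force: 60.3
time: 5.9
tool_pos: [0.5765, 0.0756, 0.1551]
tool_rot: [-0.0, -0.045, 0.999, -0.0]
contact_force: [0.4, -0.1, -1.7]
gripper_width: 0.147
grasp_force: 60.2
t 5.9 pos [0.5765 0.0756 0.1551] psi 1.662 tilt [-0.0003 -0.    ] -> tool cm [-0.79  1.55  3.51] turn -0.009 F [ 0.4 -0.1 -1.7] g 0.147 60.2
```

View pics/a2.png

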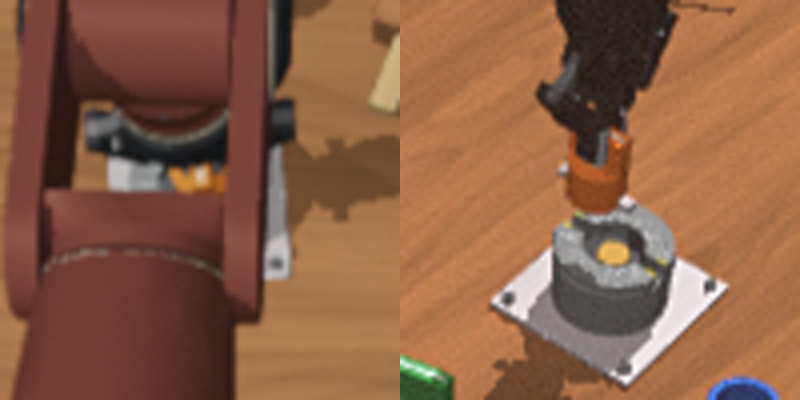

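The scene crop shows the plug held upright over the near side of the port, lugs at (563,168) and (628,203), port mouth at (612,250). Next: move over the port just above the roof, then measure the in-hand offset in the same camera.

```bash
python3 -m crank '[{"x":-0.9,"y":1.35,"z":1,"turn":-0.009},{"x":0,"y":0,"z":1.6,"turn":0},{"x":0,"y":0,"z":1.2,"turn":0},{"x":0,"y":0,"z":0,"turn":0},{"x":0,"y":0,"z":0,"turn":0}]'
python3 -m crank '[{"x":0,"y":0,"z":0,"turn":0},{"x":0,"y":0,"z":0,"turn":0},{"x":0,"y":0,"z":0,"turn":0}]'
python3 go.py .5845 .090 .115 1.671
python3 - <<'E'
from h import *
p,d=manip.grab_frame("scene");np.savez("scene2.npz",p=p,d=d)
x0,y0=285,165
q=cv2.resize(p[y0:y0+75,x0:x0+75],(600,600),interpolation=cv2.INTER_CUBIC)
cv2.imwrite("pics/a3.png",q[:,:,::-1])
m=manip.camera_model("scene")
def proj(P):
    T=m["world_to_cam"];c=T[:3,:3]@P+T[:3,3];uv=m["mtx"]@c;return uv[:2]/uv[2]
s=manip.state();tx,ty,tz=s["tool_pos"]
h=cv2.cvtColor(q,cv2.COLOR_RGB2HSV);mk=cv2.inRange(h,(3,170,60),(18,255,255))
mk=cv2.morphologyEx(mk,cv2.MORPH_OPEN,np.ones((9,9)))
for r in range(0,600,24):
    c=np.where(mk[r])[0]
    if len(c)>20: print(r,c.min(),c.max(),(c.min()+c.max())/2)
b=np.where(mk.any(1))[0];print("bottom",b.max(),np.where(mk[b.max()])[0].mean())
f=lambda P:((proj(np.array(P))-[x0,y0]+.5)*8-.5).round(0)
uz=tz-.0427
print("axis pts predicted",f([tx,ty,uz]),f([tx,ty,uz+.036]))
for sg in(1,-1):
    a=.10;print("lug tip",f([tx+sg*.032*np.cos(a),ty+sg*.032*np.sin(a),uz+.009]))
v=np.array([m["world_to_cam"][2,0],m["world_to_cam"][2,1]]);v/=np.linalg.norm(v)
print("nearest rim bottom",f([tx-.0198*v[0],ty-.0198*v[1],uz]))
for n in("port",):
  for c in((.5844,.0928,.06),(.5844,.0908,.06)): print("port top",f(c))
E
```

```text
time: 6.5
tool_pos: [0.5837, 0.0899, 0.1164]
tool_rot: [-0.001, -0.05, 0.999, -0.0]
contact_force: [0.0, -0.1, -2.1]
gripper_width: 0.147
grasp_force: 60.2
time: 6.8
tool_pos: [0.5848, 0.0901, 0.1181]
tool_rot: [0.001, -0.051, 0.999, -0.0]
contact_force: [-0.6, 0.5, -2.5]
gripper_width: 0.146
grasp_force: 60.3
t 6.8 pos [0.5848 0.0901 0.1181] psi 1.672 tilt [ 0.0014 -0.    ] -> tool cm [ 0.03 -0.01  0.31] turn 0.001 F [-0.6  0.5 -2.5] g 0.146 60.3
240 216 341 278.5
264 217 335 276.0
288 218 331 274.5
312 217 326 271.5
336 214 313 263.5
360 238 305 271.5
bottom 372 265.5
axis pts predicted [267. 342.] [274. 272.]
lug tip [339. 364.]
lug tip [200. 285.]
nearest rim bottom [270. 380.]
port top [269. 367.]
port top [265. 369.]
```

View pics/a3.png

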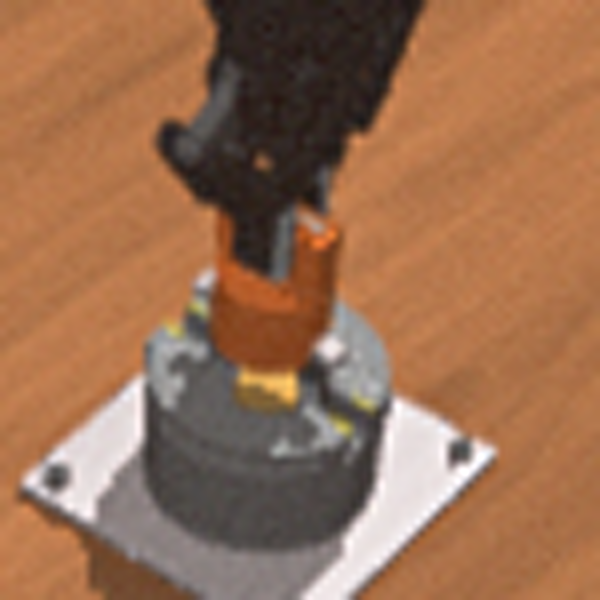

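The plug in hand matches the TCP to about 1 mm: lugs seen at (331,350) and (206,283), predicted (329,352) and (207,289). The port's marks average to (269,365), so the port is at about (.5844,.0928). I'll shift +2 mm in y and descend carefully.

```bash
python3 -m crank '[{"x":0,"y":0.22,"z":0.5,"turn":0},{"x":0,"y":0,"z":0.4,"turn":0},{"x":0,"y":0,"z":0.3,"turn":0},{"x":0,"y":0,"z":0,"turn":0},{"x":0,"y":0,"z":0,"turn":0}]'
python3 go.py .5844 .0928 .0967 1.671
python3 -m crank '[{"x":0,"y":0,"z":0.2,"turn":0},{"x":0,"y":0,"z":0.2,"turn":0},{"x":0,"y":0,"z":0,"turn":0}]'
python3 go.py .5844 .0928 .0967 1.671
```

```text
time: 7.35
tool_pos: [0.584, 0.0924, 0.105]
tool_rot: [-0.0, -0.051, 0.999, -0.0]
contact_force: [0.2, -0.3, -2.4]
gripper_width: 0.151
grasp_force: 60.3
t 7.35 pos [0.584  0.0924 0.105 ] psi 1.672 tilt [-0.0004 -0.    ] -> tool cm [-0.04  0.04  0.83] turn 0.001 F [ 0.2 -0.3 -2.4] g 0.151 60.3
time: 7.65
tool_pos: [0.5839, 0.0924, 0.1009]
tool_rot: [-0.0, -0.051, 0.999, -0.0]
contact_force: [0.7, -0.4, -2.3]
gripper_width: 0.151
grasp_force: 60.3
t 7.65 pos [0.5839 0.0924 0.1009] psi 1.672 tilt [-0.0006 -0.0001] -> tool cm [-0.05  0.04  0.42] turn 0.001 F [ 0.7 -0.4 -2.3] g 0.151 60.3
```

```bash
python3 -m crank '[{"x":0,"y":0,"z":0.2,"turn":0},{"x":0,"y":0,"z":0,"turn":0}]'
python3 -m crank '[{"x":0,"y":0,"z":0.15,"turn":0},{"x":0,"y":0,"z":0,"turn":0}]'
python3 -m crank '[{"x":0,"y":0,"z":0.15,"turn":0},{"x":0,"y":0,"z":0,"turn":0}]'
python3 go.py .5844 .0928 .0967 1.671
```

```text
time: 7.85
tool_pos: [0.5842, 0.0923, 0.0992]
tool_rot: [0.0, -0.051, 0.999, -0.0]
contact_force: [0.1, -1.7, -2.5]
gripper_width: 0.146
grasp_force: 60.3
time: 8.05
tool_pos: [0.5845, 0.0921, 0.0979]
tool_rot: [0.0, -0.051, 0.999, -0.0]
contact_force: [1.6, -1.1, -2.5]
gripper_width: 0.149
grasp_force: 60.3
time: 8.25
tool_pos: [0.5845, 0.0921, 0.0964]
tool_rot: [0.0, -0.051, 0.999, -0.0]
contact_force: [1.5, -1.9, -1.3]
gripper_width: 0.152
grasp_force: 60.3
t 8.25 pos [0.5845 0.0921 0.0964] psi 1.672 tilt [ 0.0008 -0.0007] -> tool cm [-0.    0.07 -0.03] turn 0.001 F [ 1.5 -1.9 -1.3] g 0.152 60.3
```

```bash
python3 -m crank '[{"x":0,"y":-0.05,"z":0.15,"turn":0},{"x":0,"y":0,"z":0,"turn":0}]'
python3 -m crank '[{"x":0,"y":0,"z":0.15,"turn":0},{"x":0,"y":0,"z":0,"turn":0}]'
python3 -m crank '[{"x":0,"y":0,"z":0.15,"turn":0},{"x":0,"y":0,"z":0,"turn":0}]'
python3 go.py .5844 .0928 .0907 1.671
```

```text
time: 8.45
tool_pos: [0.5843, 0.0918, 0.0947]
tool_rot: [0.0, -0.051, 0.999, -0.0]
contact_force: [1.6, -1.1, -1.5]
gripper_width: 0.15
grasp_force: 60.3
time: 8.65
tool_pos: [0.5843, 0.0918, 0.0932]
tool_rot: [0.0, -0.051, 0.999, -0.0]
contact_force: [1.9, -2.8, -2.3]
gripper_width: 0.156
grasp_force: 60.3
time: 8.85
tool_pos: [0.5843, 0.0919, 0.0918]
tool_rot: [0.0, -0.051, 0.999, -0.0]
contact_force: [1.8, -1.7, -1.4]
gripper_width: 0.149
grasp_force: 60.3
t 8.85 pos [0.5843 0.0919 0.0918] psi 1.672 tilt [ 0.0003 -0.0002] -> tool cm [-0.02  0.09  0.11] turn 0.001 F [ 1.8 -1.7 -1.4] g 0.149 60.3
```

```bash
python3 -m crank '[{"x":-0.05,"y":-0.05,"z":0.25,"turn":0},{"x":0,"y":0,"z":0,"turn":0}]'
python3 -m crank '[{"x":0,"y":0,"z":0.25,"turn":0},{"x":0,"y":0,"z":0,"turn":0}]'
python3 -m crank '[{"x":0,"y":0,"z":0.25,"turn":0},{"x":0,"y":0,"z":0,"turn":0}]'
python3 -m crank '[{"x":0,"y":0,"z":0.25,"turn":0},{"x":0,"y":0,"z":0,"turn":0}]'
python3 go.py .5844 .0928 .0767 1.671
```

```text
time: 9.05
tool_pos: [0.5845, 0.0918, 0.089]
tool_rot: [-0.0, -0.051, 0.999, 0.0]
contact_force: [0.3, -0.7, 0.5]
gripper_width: 0.151
grasp_force: 60.5
time: 9.25
tool_pos: [0.5847, 0.0918, 0.0867]
tool_rot: [-0.0, -0.051, 0.999, 0.0]
contact_force: [-0.4, -0.2, 1.6]
gripper_width: 0.153
grasp_force: 60.7
time: 9.45
tool_pos: [0.5848, 0.0917, 0.0844]
tool_rot: [0.0, -0.051, 0.999, 0.0]
contact_force: [-1.2, 0.2, 1.8]
gripper_width: 0.151
grasp_force: 61.0
time: 9.65
tool_pos: [0.5849, 0.0917, 0.082]
tool_rot: [0.0, -0.051, 0.999, 0.0]
contact_force: [-2.2, 1.2, 5.6]
gripper_width: 0.149
grasp_force: 61.2
t 9.65 pos [0.5849 0.0917 0.082 ] psi 1.672 tilt [0.0002 0.0004] -> tool cm [0.04 0.11 0.53] turn 0.001 F [-2.2  1.2  5.6] g 0.149 61.2
```

```bash
python3 -m crank '[{"x":0.05,"y":0.03,"z":0.2,"turn":0},{"x":0,"y":0,"z":0,"turn":0}]'
python3 -m crank '[{"x":0,"y":0,"z":0.2,"turn":0},{"x":0,"y":0,"z":0,"turn":0}]'
python3 -m crank '[{"x":0,"y":0,"z":0.12,"turn":0},{"x":0,"y":0,"z":0,"turn":0}]'
python3 go.py .5844 .0928 .0767 1.671; python3 -c "
from plant import manip;print(manip.state()['ft_torque'])"
```

```text
time: 9.85
tool_pos: [0.5848, 0.0918, 0.0805]
tool_rot: [0.001, -0.051, 0.999, -0.0]
contact_force: [-1.5, -0.6, 5.8]
gripper_width: 0.147
grasp_force: 61.4
time: 10.05
tool_pos: [0.5848, 0.0918, 0.0787]
tool_rot: [0.001, -0.051, 0.999, -0.0]
contact_force: [-1.8, 0.4, 7.2]
gripper_width: 0.149
grasp_force: 61.5
time: 10.25
tool_pos: [0.5849, 0.0917, 0.0778]
tool_rot: [0.001, -0.051, 0.999, -0.0]
contact_force: [-2.7, 1.1, 8.2]
gripper_width: 0.147
grasp_force: 61.6
t 10.25 pos [0.5849 0.0917 0.0778] psi 1.672 tilt [0.0014 0.    ] -> tool cm [0.04 0.11 0.11] turn 0.001 F [-2.7  1.1  8.2] g 0.147 61.6
[-0.02532222  0.49965346  0.00134448]
```

```bash
cat > st.py <<'E'
from plant import manip
import numpy as np
from scipy.spatial.transform import Rotation as R
s=manip.state();q=s["tool_rot"];M=R.from_quat([*q[1:],q[0]]).as_matrix()
print(s["time"].__round__(2),s["tool_pos"].round(4),"psi",np.arctan2(M[1,1],M[0,1]).round(3),"F",s["contact_force"].round(1),"T",s["ft_torque"].round(2))
E
python3 -m crank '[{"x":0.05,"y":0,"z":0.1,"turn":0},{"x":0,"y":0,"z":0,"turn":0}]' >/dev/null; python3 st.py
python3 -m crank '[{"x":0,"y":0,"z":0,"turn":0.05},{"x":0,"y":0,"z":0,"turn":0}]'>/dev/null; python3 st.py
python3 -m crank '[{"x":0,"y":0,"z":0,"turn":0.05},{"x":0,"y":0,"z":0,"turn":0}]'>/dev/null; python3 st.py
python3 -m crank '[{"x":0,"y":0,"z":0,"turn":0.05},{"x":0,"y":0,"z":0,"turn":0}]'>/dev/null; python3 st.py
```

```text
10.45 [0.5848 0.0917 0.0771] psi 1.672 F [-2.3  0.6  9. ] T [0.05 0.46 0.04]
10.65 [0.5851 0.0917 0.0774] psi 1.621 F [-1.  -0.3  7.7] T [ 0.03  0.27 -0.08]
10.85 [0.5854 0.0916 0.0775] psi 1.571 F [-0.2  0.2  8.2] T [-0.07  0.19 -0.03]
11.05 [0.5855 0.0915 0.0776] psi 1.521 F [-0.5  0.5  8.1] T [-0.08  0.12 -0.01]
```

```bash
python3 -m crank '[{"x":0,"y":0,"z":0.03,"turn":0.08},{"x":0,"y":0,"z":0,"turn":0.08},{"x":0,"y":0,"z":0,"turn":0}]'>/dev/null; python3 st.py
python3 -m crank '[{"x":0,"y":0,"z":0,"turn":0.08},{"x":0,"y":0,"z":0,"turn":0.08},{"x":0,"y":0,"z":0,"turn":0}]'>/dev/null; python3 st.py
python3 -m crank '[{"x":0,"y":0,"z":0,"turn":0.08},{"x":0,"y":0,"z":0,"turn":0.08},{"x":0,"y":0,"z":0,"turn":0}]'>/dev/null; python3 st.py
```

```text
11.35 [0.5857 0.0914 0.0775] psi 1.361 F [0.3 0.6 7.9] T [-0.16  0.05 -0.02]
11.65 [0.5857 0.0913 0.0774] psi 1.201 F [-0.1 -0.4  8.7] T [-0.2   0.08 -0.06]
11.95 [0.5856 0.0912 0.0774] psi 1.041 F [-0.3 -0.7  7.5] T [-0.28  0.17 -0.07]
```

```bash
for i in 1; do :; done
python3 -m crank '[{"x":0,"y":0,"z":0,"turn":0.05},{"x":0,"y":0,"z":0,"turn":0.05},{"x":0,"y":0,"z":0,"turn":0}]'>/dev/null; python3 st.py
python3 -m crank '[{"x":0,"y":0,"z":0,"turn":0.04},{"x":0,"y":0,"z":0,"turn":0}]'>/dev/null; python3 st.py
python3 -m crank '[{"x":0,"y":0,"z":0,"turn":0.04},{"x":0,"y":0,"z":0,"turn":0}]'>/dev/null; python3 st.py
python3 -m crank '[{"x":0,"y":0,"z":0,"turn":0.04},{"x":0,"y":0,"z":0,"turn":0}]'>/dev/null; python3 st.py
```

```text
12.25 [0.5856 0.0912 0.0774] psi 0.941 F [-0.4 -1.3  8.8] T [-0.26  0.14 -0.05]
12.45 [0.5855 0.0912 0.0774] psi 0.901 F [ 0.2 -1.8  8.6] T [-0.27  0.13 -0.02]
12.65 [0.5855 0.0912 0.0773] psi 0.861 F [-0.5 -0.9  8. ] T [-0.26  0.15  0.01]
12.85 [0.5854 0.0912 0.0773] psi 0.821 F [-0.7 -0.8  7.4] T [-0.28  0.19 -0.01]
```

```bash
python3 -m crank '[{"x":0,"y":0,"z":0,"turn":0.03},{"x":0,"y":0,"z":0,"turn":0}]'>/dev/null; python3 st.py
python3 -m crank '[{"x":0,"y":0,"z":0,"turn":0.03},{"x":0,"y":0,"z":0,"turn":0}]'>/dev/null; python3 st.py
python3 -m crank '[{"x":0,"y":0,"z":0,"turn":0.03},{"x":0,"y":0,"z":0,"turn":0}]'>/dev/null; python3 st.py
```

```text
13.05 [0.5854 0.0912 0.0773] psi 0.792 F [-0.4 -1.8  8.2] T [-0.25  0.19  0.01]
13.25 [0.5853 0.0912 0.0773] psi 0.762 F [-0.3 -0.7  7.9] T [-0.29  0.23 -0.  ]
13.45 [0.5853 0.0912 0.0772] psi 0.732 F [-1.5 -1.7  8.3] T [-0.28  0.27 -0.01]
```

```bash
python3 -m crank '[{"x":0,"y":0,"z":0,"turn":0.03},{"x":0,"y":0,"z":0,"turn":0}]'>/dev/null; python3 st.py
python3 -m crank '[{"x":0,"y":0,"z":0,"turn":0.03},{"x":0,"y":0,"z":0,"turn":0}]'>/dev/null; python3 st.py
python3 -m crank '[{"x":0,"y":0,"z":0,"turn":0.03},{"x":0,"y":0,"z":0,"turn":0}]'>/dev/null; python3 st.py
```

```text
13.65 [0.5853 0.0911 0.0772] psi 0.702 F [-0.4 -1.1  8.3] T [-0.32  0.23  0.02]
13.85 [0.5853 0.0911 0.0772] psi 0.672 F [-0.3 -0.6  7.9] T [-0.31  0.26 -0.03]
14.05 [0.5853 0.0911 0.0772] psi 0.642 F [-0.6 -1.1  8.1] T [-0.34  0.28 -0.06]
```

```bash
python3 - <<'E'
from plant import manip
print(manip.state()["joint_pos"].round(3))
E
```

```text
[ 2.900e-02  1.170e-01  1.814e+00 -1.000e-03  1.207e+00 -6.120e-01]
```

```bash
python3 -m crank '[{"x":0,"y":0,"z":0,"turn":0.03},{"x":0,"y":0,"z":0,"turn":0}]'>/dev/null; python3 st.py
python3 -m crank '[{"x":0,"y":0,"z":0,"turn":0.03},{"x":0,"y":0,"z":0,"turn":0}]'>/dev/null; python3 st.py
python3 -m crank '[{"x":0,"y":0,"z":0,"turn":0.03},{"x":0,"y":0,"z":0,"turn":0}]'>/dev/null; python3 st.py
```

```text
14.25 [0.5853 0.0911 0.0772] psi 0.612 F [ 0.1 -1.8  9. ] T [-0.36  0.28  0.03]
14.45 [0.5852 0.0911 0.0772] psi 0.582 F [-1.  -1.7  8.8] T [-0.28  0.22 -0.05]
14.65 [0.5853 0.0911 0.0772] psi 0.552 F [-0.7 -1.4  8. ] T [-0.36  0.2   0.02]
```

```bash
python3 -m crank '[{"x":0,"y":0,"z":0,"turn":0.03},{"x":0,"y":0,"z":0,"turn":0}]'>/dev/null; python3 st.py
python3 -m crank '[{"x":0,"y":0,"z":0,"turn":0.03},{"x":0,"y":0,"z":0,"turn":0}]'>/dev/null; python3 st.py
python3 -m crank '[{"x":0,"y":0,"z":0,"turn":0.03},{"x":0,"y":0,"z":0,"turn":0}]'>/dev/null; python3 st.py
```

```text
14.85 [0.5853 0.0911 0.0772] psi 0.522 F [-0.7 -1.1  6.7] T [-0.31  0.21 -0.05]
15.05 [0.5848 0.091  0.0771] psi 0.492 F [-2.9 -1.2  9.2] T [-0.44  0.58  0.2 ]
15.25 [0.5843 0.0908 0.0771] psi 0.463 F [-4.4 -2.  11. ] T [-0.52  0.9   0.49]
```

Stop felt (torque rose to 0.49 N·m at psi≈0.49). Next: ease off and let it rise.

```bash
python3 -m crank '[{"x":0,"y":0,"z":0,"turn":-0.045},{"x":0,"y":0,"z":0,"turn":0}]'>/dev/null; python3 st.py
python3 -m crank '[{"x":0,"y":0,"z":-0.25,"turn":0},{"x":0,"y":0,"z":0,"turn":0}]'>/dev/null; python3 st.py
python3 -m crank '[{"x":0,"y":0,"z":-0.2,"turn":0},{"x":0,"y":0,"z":0,"turn":0}]'>/dev/null; python3 st.py
python3 -m crank '[{"x":0,"y":0,"z":-0.15,"turn":0},{"x":0,"y":0,"z":0,"turn":0}]'>/dev/null; python3 st.py
```

```text
15.45 [0.5847 0.0911 0.077 ] psi 0.508 F [-1.9 -1.6  8.7] T [-0.35  0.55  0.04]
15.65 [0.5846 0.0911 0.0794] psi 0.507 F [-2.3 -1.6  7.6] T [-0.32  0.38  0.06]
15.85 [0.5846 0.0911 0.0811] psi 0.507 F [ 0.1 -1.2  5.3] T [-0.33  0.25 -0.03]
16.05 [0.5846 0.0911 0.0823] psi 0.507 F [-0.3 -0.9  4.6] T [-0.33  0.07  0.04]
```

```bash
python3 -m crank '[{"x":0,"y":0,"z":-0.1,"turn":0},{"x":0,"y":0,"z":0,"turn":0}]'>/dev/null; python3 st.py
python3 -m crank '[{"x":0,"y":0,"z":-0.1,"turn":0},{"x":0,"y":0,"z":0,"turn":0}]'>/dev/null; python3 st.py
python3 -m crank '[{"x":0,"y":0,"z":-0.05,"turn":0},{"x":0,"y":0,"z":0,"turn":0}]'>/dev/null; python3 st.py
```

```text
16.25 [0.5845 0.0912 0.083 ] psi 0.507 F [ 1.3 -2.6  3.9] T [-0.53 -0.16  0.05]
16.45 [0.5843 0.0914 0.0837] psi 0.507 F [-0.1 -1.8  3.7] T [-0.43 -0.21 -0.01]
16.65 [0.5842 0.0915 0.084 ] psi 0.507 F [ 3.1 -2.1  4.1] T [-0.6  -0.51  0.03]
```

```bash
python3 -m crank '[{"x":0,"y":0,"z":-0.05,"turn":0},{"x":0,"y":0,"z":0,"turn":0},{"x":0,"y":0,"z":0,"turn":0}]'>/dev/null; python3 st.py
python3 -m crank '[{"x":0,"y":0,"z":0,"turn":0},{"x":0,"y":0,"z":0,"turn":0},{"x":0,"y":0,"z":0,"turn":0},{"x":0,"y":0,"z":0,"turn":0}]' 40; python3 st.py
```

```text
16.95 [0.5841 0.0915 0.0844] psi 0.507 F [ 4.  -4.4  2.1] T [-0.69 -0.78  0.03]
time: 17.35
tool_pos: [0.5828, 0.092, 0.0835]
tool_rot: [-0.001, 0.507, 0.862, -0.0]
contact_force: [-0.3, 0.8, -0.1]
gripper_width: 0.402
grasp_force: 0.0
17.35 [0.5828 0.092  0.0835] psi 0.507 F [-0.3  0.8 -0.1] T [-0.03 -0.04  0.01]
```

```bash
python3 -m crank '[{"x":0,"y":0,"z":-1,"turn":0},{"x":0,"y":0,"z":-3,"turn":0},{"x":0,"y":0,"z":-4,"turn":0},{"x":0,"y":0,"z":-4,"turn":0},{"x":0,"y":0,"z":0,"turn":0}]'
python3 -m crank '[{"x":0,"y":4.5,"z":0,"turn":0},{"x":0,"y":4.5,"z":0,"turn":0},{"x":0,"y":4.5,"z":0,"turn":0},{"x":0,"y":4.5,"z":0,"turn":0},{"x":0,"y":4.5,"z":0,"turn":0}]'
python3 - <<'E'
from meas import *
p,d=manip.grab_frame("scene");a,_=manip.grab_frame("top")
cv2.imwrite("pics/a4.png",np.hstack([cv2.resize(a[150:250,190:290],(400,400),interpolation=cv2.INTER_CUBIC),cv2.resize(p[165:240,285:360],(400,400),interpolation=cv2.INTER_CUBIC)])[:,:,::-1])
line("top",a,(215,165,265,225),.108); line("scene",p,(300,180,340,230),.108)
W=cloud("scene",d);h=cv2.cvtColor(p,cv2.COLOR_RGB2HSV);k=(cv2.inRange(h,(3,150,60),(18,255,255))>0)&(np.hypot(W[...,0]-.584,W[...,1]-.091)<.04)&(W[...,2]>.07)
print("z top",np.percentile(W[k][:,2],[50,90,95,99]).round(4))
E
python3 st.py
```

```text
time: 17.85
tool_pos: [0.5876, 0.092, 0.2133]
tool_rot: [0.006, 0.507, 0.862, 0.004]
contact_force: [0.5, -0.3, 1.5]
gripper_width: 0.403
grasp_force: 0.0
time: 18.35
tool_pos: [0.7816, 0.2019, 0.2041]
tool_rot: [-0.0, 0.507, 0.862, -0.0]
contact_force: [0.7, 0.4, 0.9]
gripper_width: 0.4
grasp_force: 0.0
top line px [238.4 199.1] xyz [0.5585 0.0829 0.108 ] len 0.1227 ang 1.674
top line px [235.5 190.8] xyz [0.5817 0.0918 0.108 ] len 0.0401 ang 2.079
top line px [232.2 205.5] xyz [0.5402 0.0992 0.108 ] len 0.0163 ang 2.73
scene line px [336.1 222.6] xyz [0.6813 0.0561 0.108 ] len 0.0641 ang 2.096
scene line px [328.9 207.3] xyz [0.6271 0.087  0.108 ] len 0.0648 ang 2.542
scene line px [301.  216.7] xyz [0.5976 0.0025 0.108 ] len 0.0494 ang 2.298
z top [0.0833 0.1117 0.5149 0.5367]
18.45 [0.7826 0.2032 0.1993] psi 0.509 F [-0.5 -0.5 -1.3] T [-0.03  0.03  0.02]
```

View pics/a4.png

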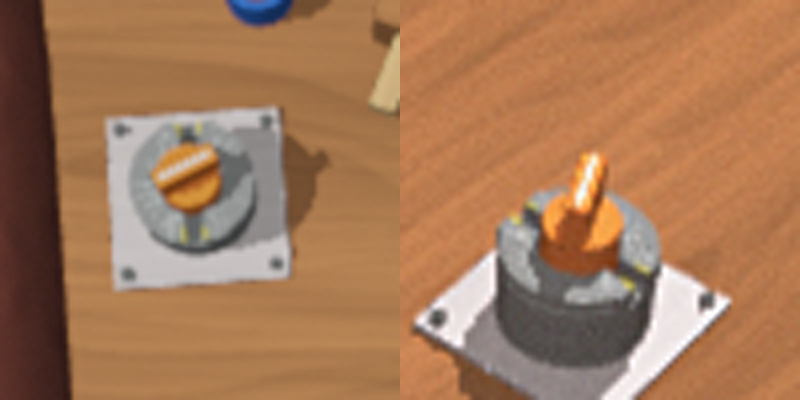

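The top view shows the plug in the port with its bar turned about 66° clockwise of the yellow-marked slots: bar (187,170), marks (188,130) and (195,235). The scene view has the bar top at (587,182). I'll check the height once, then hand in.

```bash
python3 - <<'E'
from h import *
for z in(.104,.108): print(z,ray("scene",(319.6,198.7),z)[0].round(4),ray("top",(235.5,190.8),z)[0].round(4))
Ws=[]
for n,(cx,cy) in(("top",(.5815,.0915)),("scene",(.5844,.0925))):
    p,d=manip.grab_frame(n);W=cloud(n,d);r=np.hypot(W[...,0]-cx,W[...,1]-cy)
    o=cv2.inRange(cv2.cvtColor(p,cv2.COLOR_RGB2HSV),(3,150,60),(18,255,255))>0
    k=o&(r<.018)&(abs(W[...,2]-.077)<.012);t=(r<.02)&(abs(W[...,2]-.106)<.012)
    g=(abs(W[...,2]-.06)<.01)&(r>.028)&(r<.042)
    print(n,"body top",k.sum(),np.median(W[k][:,2]).round(4),"bar top",t.sum(),np.median(W[t][:,2]).round(4),"roof",np.median(W[g][:,2]).round(4))
E
python3 st.py
```

```text
0.104 [0.5822 0.0972 0.104 ] [0.5825 0.0923 0.104 ]
0.108 [0.5848 0.0939 0.108 ] [0.5816 0.0919 0.108 ]
top body top 50 0.076 bar top 84 0.1061 roof 0.0583
scene body top 39 0.079 bar top 51 0.1092 roof 0.0612
18.55 [0.7803 0.2014 0.2021] psi 0.508 F [ 0.  -0.7  0.5] T [-0.02  0.04  0.03]
```

```bash
python3 -c "
from plant import manip;print(manip.job_done())"
```

```text
the job is handed in; nothing more can be done
None
```

The small orange plug is locked in the port, level and released. It is turned about 66° clockwise and sits at the 42 mm locked height by my camera measurements. The job is handed in, but no verdict came back.

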